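# Shift the probe holder of a dashboard gauge test rig to the next gauge

## Robot

A 6-joint arm with a two-finger parallel gripper is mounted at the origin on the work surface. World frame = base frame: x ahead of the robot, y to its left, z up, the work surface at z = 0. Lengths are in m, angles in degrees, forces in N, time in s.
With the tool pointing down it reaches from about 0.3 to 0.85 m from the base axis. Payload 5.4 kg.
Tool frame: the origin (TCP) lies on the centre line of the jaws, within the pads' length; the fingertips stand 11 mm ahead of it and the grasp point (between the pads) lies 8 mm behind it; y points along the fingers, x is the direction in which the jaws open and shut, and the axes are right-handed (so a half turn about y gives the same grasp; the last joint's range is limited). The gripper opens to 85 mm and grips with 20 to 120 N. Pads are 22 mm wide; open, the fingers measure 114 mm over their backs; the gripper's body (76 mm by 85 mm) begins 54 mm behind the grasp point. The pads swing forward as they close: fully open they stand 13 mm farther back than shut.
Start: joints at [-86.809, 9.076, 91.501, -0, 79.423, -12.038], TCP at [0.151, -0.555, 0.242] pointing down, gripper open.
Joint ranges: [-166.64, 166.64], [-54.1, 131.32], [10.49, 154.53], [-73.88, 253.88], [9.74, 151.15], [-171.62, 171.62]. Speed limits (degrees/s): [147.25, 147.25, 180, 180, 180, 180].

## Interface

Orientations are given as a 3x3 rotation matrix whose columns are the frame's x, y, z axes.
In Python, from station import sensors, viewer, ticket gives the robot as it stands.
- The arm moves only by the shell command python3 -m creep 'ROWS' [OPENING] [FORCE]. ROWS is JSON, a list of rows, each a list of 2 entries, a list of its own where there are three numbers: the shift along the tool's x, y, z in mm, then the turn, a rotation vector about the tool's x, y, z in degrees. A call has 1 to 10 rows; each row is the pose to reach, as a shift and turn from the pose commanded when the call began, along the tool's axes at that moment; what a row does not reach only later rows make up. A row lasts 1/8 s, in which the tool goes at most 62.5 mm and 10.7 degrees, less where a joint would pass 70% of its speed; a pose out of reach is approached as far as the arm can. A call with a gripper value outside its range is refused whole. OPENING is the opening, from -1 (shut) to 1 (fully open), so that 0 is half open, set as the call begins (- or left out, the last holds). The fingers move at their own pace and stop on an object; FORCE is the grip in N (left out, the last holds). Time passes only in rows, so rows that repeat a pose let the fingers close. It gives the time, the measured TCP pose, the force and the opening at its end, in the units of the state.
- sensors.get_obs(): the state, without advancing time (a new reading comes with each control period).
- viewer.read_camera(name): name is "side" or "top" or "wrist"; returns a dict with "img" (384x512x3 uint8, red, green, blue), "mtx" (3x3 intrinsics, pixels), "dist_coeffs" ([k1, k2, p1, p2, k3] as OpenCV has them; the pictures are not rectified), "extrinsics" (4x4, takes a point from camera to world coordinates); the wrist camera has in their place "mount" (4x4, takes a point from camera to tool coordinates, whose origin is the TCP and whose axes are the tool frame's). Camera axes: x right, y up, looking along -z (the intrinsics and any distortion apply to the point x, -y, -z); pixel columns grow to the right and rows downward; lengths in m; the calibration is good to about 2 mm. A picture is of the moment at which its call begins: read the wrist's pose just before it. There is no depth.
- ticket.job_done(): hands the job in, once; it reports no verdict.
The state is a dict: "t": time; "joints": joint angles; "qvel": joint speeds; "tau": joint torques, N m; "ee_pos": TCP position; "eef_rot": TCP orientation; "ft_force": force on the tool from outside, world axes, zero at the start; "torque": the same for the moment, N m; "width": finger opening in m.
Only numpy, scipy, OpenCV 4.12 (cv2) and the standard library are available. Lean on these libraries where they do the work, as an engineer would, in place of code of your own. Each camera call takes 0.05 s, during which the arm holds its last target.

## Task

A dashboard panel lies in the test rig with the backs of its gauges up. Take the test probe out of its stand, push it fully into the socket of the rig's sliding holder and let go of it; then pull up the holder's lock plunger, slide the holder along its rail by exactly one hole, towards the side where the multimeter lies, and let the pin into that hole. Finish while holding: keep the plunger's knob pushed right down against its spring, in that hole, with the probe still fully in its socket, and do not shift the loose things lying about.

Things in the scene. Friction and masses are not known exactly. Their poses are not given: they have to be found in the camera images.
- rig: Fixed test rig. Origin on the bench under the middle of the rail; y runs along the rail, x from the rail to the row of five gauge backs (50 mm cans, centres at x = 90 mm, studs to 40 mm high). Steel rail 284 long, 40 wide, top 40 mm above the bench, end blocks 46 high. Five holes (slots 11 mm long along y) at y = -112, -56, 0, 56, 112 mm. Dark grey dash panel up to x = 200 mm.
- slide (a joint): Place of the sliding holder along the rig's y, in m: 0 middle hole (start, locked), +0.056 and -0.056 the next holes; range -0.114 to 0.114. A grey saddle over the rail, 70 (x) by 64 mm (y), top 57 mm above the bench, with an arm towards the gauges that carries the socket. About 2 N of friction when unlocked. The 8 mm pin has 1.5 mm of play each way along the rail in a hole.
- plunger (a joint): Height of the lock plunger, m: 0 at rest on its spring (pin 12 mm deep in the hole), positive pulled up, negative pressed down; range -0.006 (right down, stop) to 0.022. Spring 450 N/m both ways: about 3 N to press right down (springs back when let go), 5.4 N at +0.012 where the pin is just clear, 8 N at +0.018. Let go between holes, the pin rides on the rail at +0.012 and drops in at the next hole.
- knob (a point): Centre of the plunger's knob, a plain upright steel cylinder 26 mm across and 26 mm high on the holder, over the rail. At rest its centre is 98, its underside 85 and its top 111 mm above the bench; under it a 24 mm collar stands on the saddle up to 75 mm. It moves with the holder and with the plunger.
- socket_mouth (a point): Centre of the socket's opening on the top face of the white socket block (32 by 32 mm, top 75 mm above the bench) at the end of the holder's arm, 90 mm from the knob's axis along the rig's x axis. Hole 9 mm across with a small chamfer, 27 mm deep, straight down.
- probe_grip (a point): Middle of the black handle of the loose test probe, upright, tip down, in its stand. Handle 14 mm across, 56 long; this point is 28 mm above its lower shoulder. Below it a brass pin 7 mm across, 24 long, tapered tip (52 mm below this point). z axis up along the probe. Fully in, the shoulder rests on the socket block, this point 28 mm above the socket's mouth. About 40 g.
- probe_tip (a point): Tip of the probe's brass pin, 52 mm below the middle of the handle.
- stand_mouth (a point): Centre of the opening in the top of the probe's fixed stand, a grey plastic block 60 by 60 mm, 34 mm high. Hole 9 mm across, 28 mm deep; the probe stands in it with its shoulder on the top face.
- meter_mid (a point): Centre of the multimeter, a grey hand-held case 130 by 70 mm, 34 mm high (dial to 43 mm), lying flat and fixed off one end of the rail; the probe's stand is off the other end.
- woodblock: Loose wooden block, 50 by 100 by 24 mm, on the left; bystander. Origin at its underside.
- relay: Loose black relay, 28 mm cube with a brass tab, on the dash panel; bystander. Origin at its underside.
- connector: Loose white connector housing, 24 by 36 by 16 mm, on the dash panel; bystander. Origin at its underside.
- jar: Loose clear jar, 56 mm across, 70 mm high, on the left; bystander. Origin at its underside.
- socket: Loose steel spanner socket, 26 mm across, 32 mm high, on the right; bystander. Origin at its underside.
- screwdriver: Loose black-handled screwdriver lying on the right; bystander. Origin at its underside.
Mind the look-alikes: they are no part of the job. Leave any pink or red look-alike of the part that bears meter_mid alone.

How it is judged:
By the outcome, as a careful person would: the job done as asked, in the order asked, and still so for the second after the job is handed in, while the arm keeps its last pose, push and grip.
It also fails if it takes over 58 s, if anything falls off the work surface, if the arm or the gripper's body presses on something with over 40 N, if the wrist force passes 120 N, or if a joint passes its speed limit or range.

## Working session

There is one attempt and no reset: what is moved stays moved. The work goes in short steps, Python scripts to look and compute and a shell command to move; the robot and the scene stay as the last step left them, time stands still between calls to the robot, and variables do not carry over. Pictures are saved under pics/ and viewed, and the job is handed in when it is done.

```bash
ls; mkdir -p pics
python3 - <<'E'
from station import sensors, viewer
import cv2, numpy as np
o=sensors.get_obs()
for k,v in o.items(): print(k,np.round(v,4).tolist())
for n in ["side","top","wrist"]:
    c=viewer.read_camera(n)
    np.savez(f"pics/{n}0.npz",**{k:v for k,v in c.items()})
    cv2.imwrite(f"pics/{n}0.png",cv2.cvtColor(c["img"],cv2.COLOR_RGB2BGR))
    print(n,{k:np.round(v,4).tolist() for k,v in c.items() if k!="img"})
E
```

```text
pics
t 0.0
joints [-86.807, 9.1153, 91.5741, 0.0013, 79.4218, -12.0386]
qvel [0.0198, 0.0131, 0.0769, 0.0071, -0.0458, -0.0533]
tau [0.0002, -39.6002, -33.1432, -0.0002, 0.0083, 0.0]
ee_pos [0.151, -0.5542, 0.2413]
eef_rot [[0.2627, -0.0001, 0.9649], [-0.9649, 0.0019, 0.2627], [-0.0019, -1.0, 0.0004]]
ft_force [-0.8129, -0.3848, 0.3669]
torque [-0.0151, 0.0089, 0.0601]
width 0.0855
side {'mtx': [[387.5519, 0.0, 255.9062], [0.0, 387.5519, 193.8121], [0.0, 0.0, 1.0]], 'dist_coeffs': [-0.0534, 0.0, 0.0, 0.0, 0.0], 'extrinsics': [[-0.986, 0.0962, -0.136, 0.2896], [-0.1658, -0.4861, 0.8581, 1.0207], [0.0164, 0.8686, 0.4952, 0.7342], [0.0, 0.0, 0.0, 1.0]]}
top {'mtx': [[355.3635, 0.0, 257.3793], [0.0, 355.3635, 196.2907], [0.0, 0.0, 1.0]], 'dist_coeffs': [-0.0467, 0.0, 0.0, 0.0, 0.0], 'extrinsics': [[-0.0276, 0.9989, -0.0386, 0.3778], [-0.9996, -0.0273, 0.0085, -0.0965], [0.0074, 0.0388, 0.9992, 1.4357], [0.0, 0.0, 0.0, 1.0]]}
wrist {'mtx': [[323.4968, 0.0, 255.4929], [0.0, 323.4968, 189.0842], [0.0, 0.0, 1.0]], 'dist_coeffs': [-0.0205, 0.0, 0.0, 0.0, 0.0], 'mount': [[1.0, -0.0006, -0.0009, -0.0011], [-0.0006, 0.3158, -0.9488, -0.1324], [0.0008, 0.9488, 0.3158, 0.0794], [0.0, 0.0, 0.0, 1.0]]}
```

View pics/top0.png

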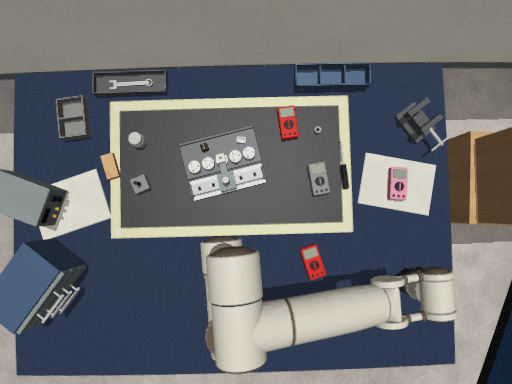

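View pics/side0.png

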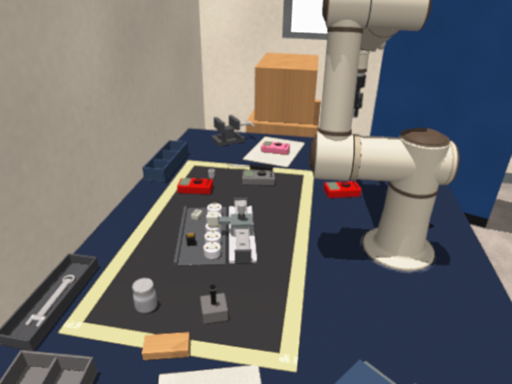

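View pics/wrist0.png

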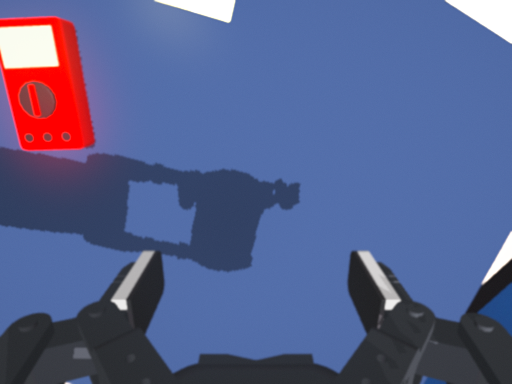

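Run:
```python
import cv2
a=cv2.imread("pics/top0.png")
cv2.imwrite("pics/topz.png",cv2.resize(a[110:210,170:280],None,fx=7,fy=6,interpolation=cv2.INTER_CUBIC)[:600])
cv2.imwrite("pics/topz2.png",cv2.resize(a[120:210,95:175],None,fx=6,fy=6,interpolation=cv2.INTER_CUBIC))
b=cv2.imread("pics/side0.png")
cv2.imwrite("pics/sidez.png",cv2.resize(b[180:330,130:290],None,fx=4,fy=4,interpolation=cv2.INTER_CUBIC))
```

```text
(no output)
```

View pics/topz.png

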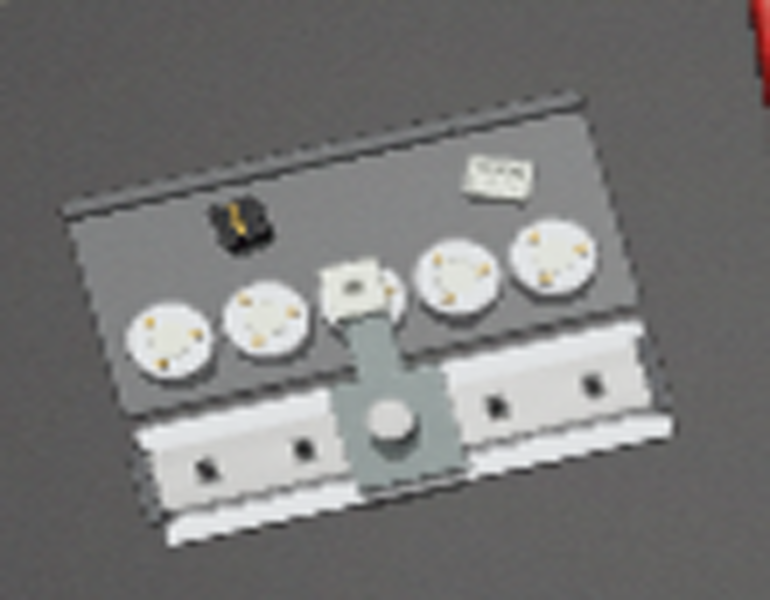

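View pics/topz2.png

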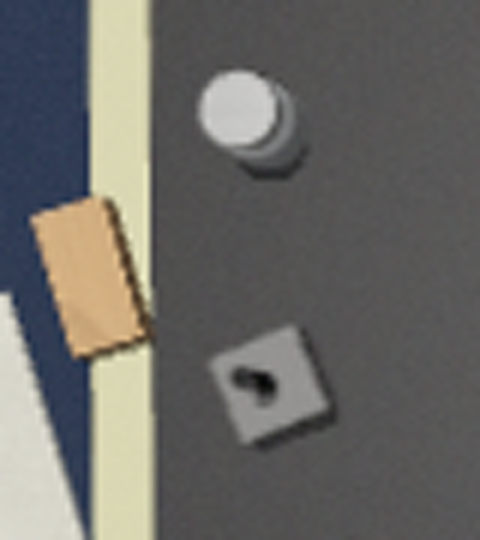

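View pics/sidez.png

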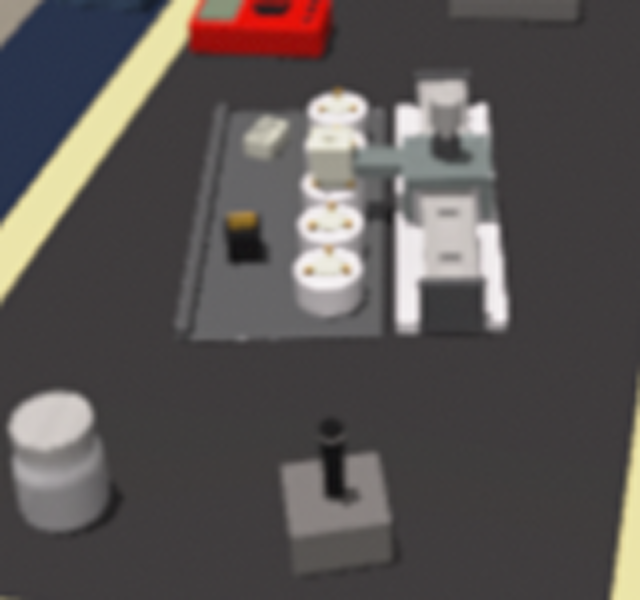

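```bash
cat > h.py <<'E'
import numpy as np, cv2
def load(f): return dict(np.load(f))
def ray(c,uv,T=None):
    T=c["extrinsics"] if T is None else T
    p=cv2.undistortPoints(np.array([[uv]],float),c["mtx"],c["dist_coeffs"])[0,0]
    d=T[:3,:3]@np.array([p[0],-p[1],-1.0]); return T[:3,3],d/np.linalg.norm(d)
def onz(c,uv,z,T=None):
    o,d=ray(c,uv,T); return o+d*(z-o[2])/d[2]
def tri(rays):
    A=np.zeros((3,3));b=np.zeros(3)
    for o,d in rays:
        P=np.eye(3)-np.outer(d,d);A+=P;b+=P@o
    x=np.linalg.solve(A,b); return x,[np.linalg.norm((np.eye(3)-np.outer(d,d))@(x-o)) for o,d in rays]
def wT(obs,c):
    T=np.eye(4);T[:3,:3]=obs["eef_rot"];T[:3,3]=obs["ee_pos"];return T@c["mount"]
def proj(c,X,T=None):
    T=c["extrinsics"] if T is None else T
    q=T[:3,:3].T@(np.asarray(X)-T[:3,3]); q=np.array([q[0],-q[1],-q[2]])
    return cv2.projectPoints(q.reshape(1,1,3),np.zeros(3),np.zeros(3),c["mtx"],c["dist_coeffs"])[0].ravel()
E
python3 - <<'E'
from h import *
t=load("pics/top0.npz");s=load("pics/side0.npz")
z=lambda U,V:((U+.5)/7-.5+170,(V+.5)/6-.5+110)
z2=lambda U,V:((U+.5)/6-.5+95,(V+.5)/6-.5+120)
zs=lambda U,V:((U+.5)/4-.5+130,(V+.5)/4-.5+180)
H=[onz(t,z(*p),.04) for p in [(207,470),(305,450),(497,407),(595,385)]]
for h in H: print("hole",h.round(4))
m=np.mean(H,axis=0); d=(H[0]-H[3])+ .5*(H[1]-H[2]); d/=np.linalg.norm(d); print("origin",m.round(4),"y dir",d.round(4),np.degrees(np.arctan2(d[1],d[0])), np.linalg.norm(H[0]-H[3]))
xd=np.array([d[1],-d[0],0])
print("socket pred",m+.09*xd,"seen",onz(t,z(353,287),.075))
print("knob seen top",onz(t,z(391,418),.111), "side", onz(s,zs(442,92),.111))
print("socket side",onz(s,zs(331,138),.075))
cs=[onz(t,z2(*p),.034) for p in [(209,362),(296,325),(330,400),(244,440)]]
print("stand",np.mean(cs,axis=0))
print("probe top",onz(t,z2(242,377),.09),"side",onz(s,zs(331,426),.09),"side bottom",onz(s,zs(334,494),.034))
E
```

```text
hole [0.4709 0.1198 0.04  ]
hole [0.4825 0.0644 0.04  ]
hole [ 0.5079 -0.0443  0.04  ]
hole [ 0.5209 -0.0998  0.04  ]
origin [0.4955 0.01   0.04  ] y dir [-0.2229  0.9748  0.    ] 102.8780630759701 0.22514857223086593
socket pred [0.5832708  0.03006992 0.04      ] seen [0.58397151 0.0316168  0.075     ]
knob seen top [0.49591164 0.00981082 0.111     ] side [0.49992193 0.00519357 0.111     ]
socket side [0.58341154 0.03193193 0.075     ]
stand [0.49658637 0.35714318 0.034     ]
probe top [0.49533884 0.3566947  0.09      ] side [0.49457691 0.35968325 0.09      ] side bottom [0.49515129 0.35948895 0.034     ]
```

```bash
python3 -m creep '[[[-35,0,40],[0,0,0]],[[-90,-9,105],[0,2.35,0]],[[-130,-9,152],[0,2.35,0]],[[-170,-9,198],[0,2.35,0]],[[-210,-9,245],[0,2.35,0]],[[-250,-9,291],[0,2.35,0]],[[-290,-9,338],[0,2.35,0]],[[-330,-9,385],[0,2.35,0]],[[-370,-9,431],[0,2.35,0]],[[-410,-9,478],[0,2.35,0]]]'
python3 -m creep '[[[-24,0,30],[0,0,0]],[[-36,0,50],[0,0,0]],[[-36,0,50],[0,0,0]],[[-36,0,50],[0,0,0]]]'
cat > snap.py <<'E'
import sys
from h import *
from station import sensors, viewer
o=sensors.get_obs()
n=sys.argv[1]; cams=sys.argv[2:] or ["wrist"]
for k in cams:
    o=sensors.get_obs();c=viewer.read_camera(k)
    if k=="wrist": c=dict(c,extrinsics=wT(o,c))
    np.savez(f"pics/{n}_{k}.npz",**c); cv2.imwrite(f"pics/{n}_{k}.png",cv2.cvtColor(c["img"],cv2.COLOR_RGB2BGR))
print(o["t"],np.round(o["ee_pos"],4),np.round(o["eef_rot"],3).tolist(),np.round(o["ft_force"],1),o["width"])
E
python3 snap.py a
```

```text
t: 1.4
ee_pos: [0.4972, -0.0436, 0.2513]
eef_rot: [[0.223, 0.0, 0.975], [-0.975, -0.0, 0.223], [0.0, -1.0, 0.0]]
ft_force: [1.4, -0.2, 0.6]
width: 0.0855
t: 1.9
ee_pos: [0.5365, 0.0001, 0.251]
eef_rot: [[0.223, -0.001, 0.975], [-0.975, -0.0, 0.223], [0.0, -1.0, -0.001]]
ft_force: [-0.8, -0.4, -0.3]
width: 0.085
1.9 [5.365e-01 1.000e-04 2.510e-01] [[0.223, -0.001, 0.975], [-0.975, -0.0, 0.223], [0.0, -1.0, -0.001]] [-0.8 -0.4 -0.3] 0.08501277726324484
```

View pics/a_wrist.png

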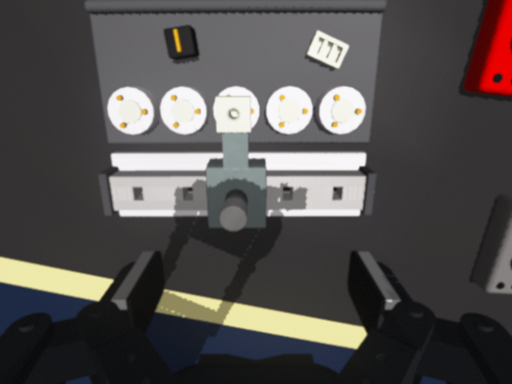

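```bash
cat > m.py <<'E'
from h import *
import sys
c=load("pics/a_wrist.npz"); g=cv2.cvtColor(c["img"],cv2.COLOR_RGB2GRAY)
def blob(x0,y0,x1,y1,dark=True,thr=None):
    r=g[y0:y1,x0:x1].astype(float); 
    t=(r.min()+r.max())/2 if thr is None else thr
    w=np.clip((t-r) if dark else (r-t),0,None); yy,xx=np.mgrid[y0:y1,x0:x1]
    return (w*xx).sum()/w.sum(),(w*yy).sum()/w.sum()
H=[]
for u in (138,188,288,338):
    p=blob(u-9,186,u+9,201); h=onz(c,p,.04); H.append(h); print(np.round(p,1),h.round(4))
H=np.array(H); m=H.mean(0); d=H[0]-H[3]+.5*(H[1]-H[2]); d/=np.linalg.norm(d)
print("orig",m.round(4),np.degrees(np.arctan2(d[1],d[0]))-90, np.linalg.norm(H[0]-H[3]))
xd=np.array([d[1],-d[0],0]); print("sock pred",(m+.09*xd).round(4))
p=blob(228,108,241,121); print("sock",np.round(p,1),onz(c,p,.075).round(4))
E
python3 m.py
python3 - <<'E'
import cv2
a=cv2.imread("pics/a_wrist.png")
cv2.imwrite("pics/az.png",cv2.resize(a[85:240,180:300],None,fx=5,fy=5,interpolation=cv2.INTER_CUBIC)[:, :][:600])
cv2.imwrite("pics/az.png",cv2.resize(a[85:240,180:300],None,fx=3.8,fy=3.8,interpolation=cv2.INTER_CUBIC))
E
```

```text
[137.4 192.9] [0.468  0.1216 0.04  ]
[187.4 193.1] [0.4804 0.0666 0.04  ]
[287.2 192.4] [ 0.5063 -0.0427  0.04  ]
[337.3 191.9] [ 0.5194 -0.0974  0.04  ]
orig [0.4935 0.012  0.04  ] 13.232144070675076 0.2249504487424872
sock pred [0.5811 0.0326 0.04  ]
sock [231.  114.4] [0.5801 0.0344 0.075 ]
```

View pics/az.png

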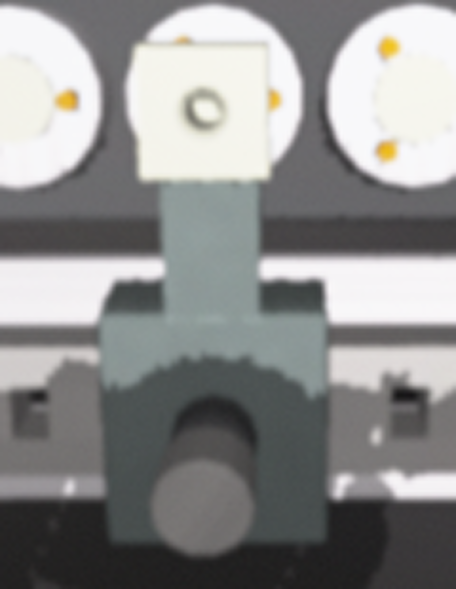

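Run:
```python
from h import *
c=load("pics/a_wrist.npz")
f=lambda U,V:(180+(U+.5)/3.8-.5,85+(V+.5)/3.8-.5)
print("sock",onz(c,f(205,108),.075).round(4),"blk",onz(c,f(203,111.5),.075).round(4))
print("knob",onz(c,f(203,507),.111).round(4))
T=np.array(c["extrinsics"]);print(T[:3,3])
```

```text
sock [0.5819 0.0322 0.075 ] blk [0.5809 0.0326 0.075 ]
knob [0.4934 0.0121 0.111 ]
[0.61382398 0.01881243 0.38334985]
```

```bash
python3 -m creep '[[[-30,0,3],[0,0,0]],[[-90,0,10],[0,0,0]],[[-150,10,17],[0,0,0]],[[-210,20,23],[0,0,0]],[[-270,40,30],[0,0,0]],[[-330,50,36],[0,0,0]],[[-358,50,39],[0,0,0]],[[-358,50,39],[0,0,0]],[[-358,50,39],[0,0,0]]]'
python3 snap.py b wrist side
```

```text
t: 3.08
ee_pos: [0.4958, 0.3569, 0.2015]
eef_rot: [[0.222, 0.0, 0.975], [-0.975, -0.001, 0.222], [0.001, -1.0, 0.0]]
ft_force: [-0.9, -1.2, 0.6]
width: 0.0856
3.125 [0.4958 0.3568 0.2015] [[0.221, 0.0, 0.975], [-0.975, -0.0, 0.221], [0.0, -1.0, 0.0]] [-0.4 -0.1 -0.5] 0.0851861991511292
```

View pics/b_wrist.png

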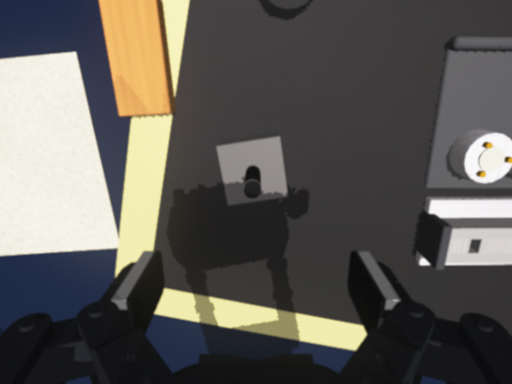

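Run:
```python
from h import *
c=load("pics/b_wrist.npz")
a=cv2.cvtColor(c["img"],cv2.COLOR_RGB2BGR)
b=cv2.convertScaleAbs(a[130:215,205:300],alpha=2,beta=20)
cv2.imwrite("pics/bz.png",cv2.resize(b,None,fx=6,fy=6,interpolation=cv2.INTER_CUBIC))
```

```text
(no output)
```

View pics/bz.png

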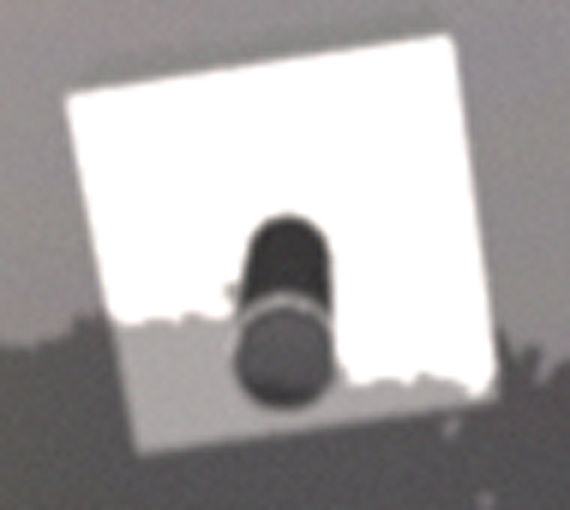

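Run:
```python
from h import *
c=load("pics/b_wrist.npz")
f=lambda U,V:(205+(U+.5)/6-.5,130+(V+.5)/6-.5)
print("top",onz(c,f(284,354),.09).round(4),"shoulder",onz(c,f(288,252),.034).round(4))
print("stand",np.mean([onz(c,f(*p),.034) for p in [(68,95),(455,38),(495,395),(138,455)]],axis=0).round(4))
```

```text
top [0.4937 0.3601 0.09  ] shoulder [0.4924 0.3597 0.034 ]
stand [0.4925 0.3596 0.034 ]
```

```bash
python3 -m creep '[[[-3,40,-1.5],[0,0,0]],[[-3,85,-1.5],[0,0,0]],[[-3,120,-1.5],[0,0,0]],[[-3,139.5,-1.5],[0,0,0]],[[-3,139.5,-1.5],[0,0,0]],[[-3,139.5,-1.5],[0,0,0]]]' - 40
python3 snap.py c wrist
```

```text
t: 3.92
ee_pos: [0.4946, 0.3613, 0.0637]
eef_rot: [[0.223, 0.003, 0.975], [-0.975, 0.001, 0.223], [-0.001, -1.0, 0.003]]
ft_force: [-0.1, 0.6, 0.2]
width: 0.0853
3.925 [0.4946 0.3613 0.0637] [[0.223, 0.003, 0.975], [-0.975, 0.001, 0.223], [-0.001, -1.0, 0.003]] [-0.1  0.6  0.2] 0.08532612006993202
```

View pics/c_wrist.png

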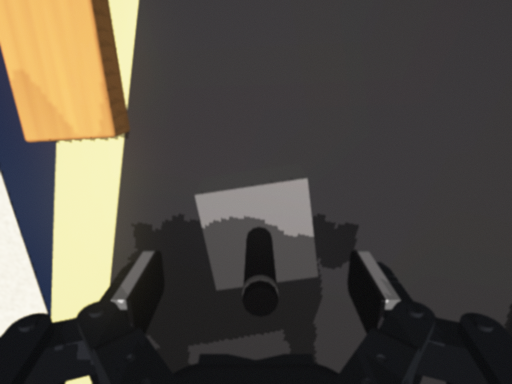

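Run:
```python
from h import *
c=load("pics/c_wrist.npz")
a=cv2.cvtColor(c["img"],cv2.COLOR_RGB2BGR)
b=cv2.convertScaleAbs(a[210:325,100:410],alpha=2.5,beta=10)
cv2.imwrite("pics/cz.png",cv2.resize(b,None,fx=2.5,fy=2.5,interpolation=cv2.INTER_CUBIC))
X=onz(c,(261,297),.09);Y=onz(c,(259,240),.034);print(X,Y)
R=np.array([[.223,0,.975],[-.975,0,.223],[0,-1,0]]); print(R.T@(X-[.4946,.3613,.0637]),R.T@(Y-[.4946,.3613,.0637]))
```

```text
[0.49454943 0.35994991 0.09      ] [0.49057601 0.35923645 0.034     ]
[ 0.00130506 -0.0263     -0.00035037] [ 0.00111462  0.0297     -0.00438356]
```

View pics/cz.png

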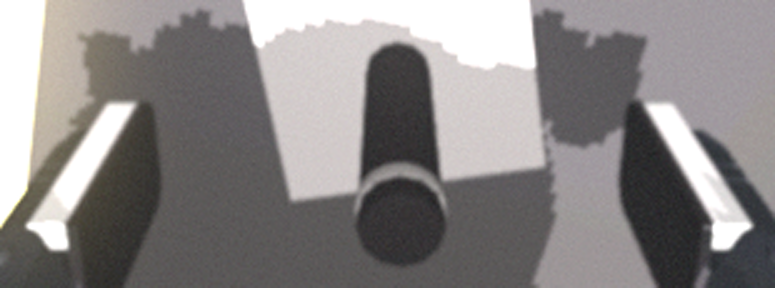

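```bash
python3 -m creep '[[[1.3,0,-1],[0,0,0]],[[1.3,0,-1],[0,0,0]],[[1.3,0,-1],[0,0,0]],[[1.3,0,-1],[0,0,0]],[[1.3,0,-1],[0,0,0]],[[1.3,0,-1],[0,0,0]],[[1.3,0,-1],[0,0,0]],[[1.3,0,-1],[0,0,0]]]' -1 40
python3 snap.py d wrist
```

```text
t: 4.97
ee_pos: [0.4926, 0.3595, 0.0619]
eef_rot: [[0.223, 0.0, 0.975], [-0.975, 0.0, 0.223], [-0.0, -1.0, 0.0]]
ft_force: [-0.5, -0.1, 2.7]
width: 0.0133
4.975 [0.4926 0.3595 0.0619] [[0.223, 0.0, 0.975], [-0.975, 0.0, 0.223], [-0.0, -1.0, 0.0]] [-0.5 -0.1  2.7] 0.01331479113188664
```

View pics/d_wrist.png

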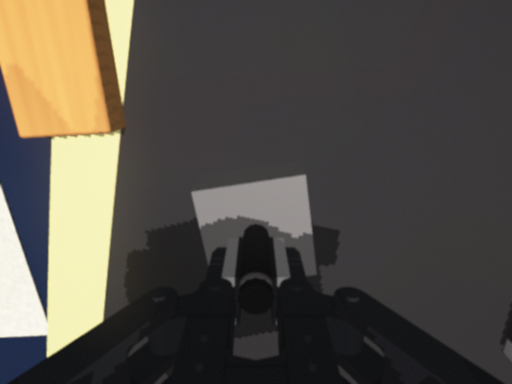

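```bash
python3 -m creep '[[[0,-20,0],[0,0,0]],[[0,-60,0],[0,0,0]],[[20,-100,1],[0,0,0]],[[70,-115,3],[0,0,0]],[[125,-115,5],[0,0,0]],[[180,-115,7],[0,0,0]],[[235,-110,9],[0,0,0]],[[290,-105,11],[0,0,0]],[[325,-100,13],[0,0,0]],[[338.5,-95,13.5],[0,0,0]]]'
python3 -m creep '[[[0,0,0],[0,0,0]],[[0,0,0],[0,0,0]]]'
python3 snap.py e wrist side top
```

```text
t: 6.28
ee_pos: [0.5817, 0.0306, 0.1578]
eef_rot: [[0.221, 0.001, 0.975], [-0.975, -0.0, 0.221], [0.0, -1.0, 0.001]]
ft_force: [-0.9, 0.2, -0.3]
width: 0.0128
t: 6.52
ee_pos: [0.5808, 0.0338, 0.1571]
eef_rot: [[0.224, -0.0, 0.975], [-0.975, 0.001, 0.224], [-0.001, -1.0, 0.0]]
ft_force: [0.7, -0.3, -1.2]
width: 0.0132
6.625 [0.5809 0.0338 0.1571] [[0.225, 0.0, 0.974], [-0.974, 0.0, 0.225], [-0.0, -1.0, 0.0]] [ 1.   0.3 -0.4] 0.013380652990594639
```

View pics/e_wrist.png

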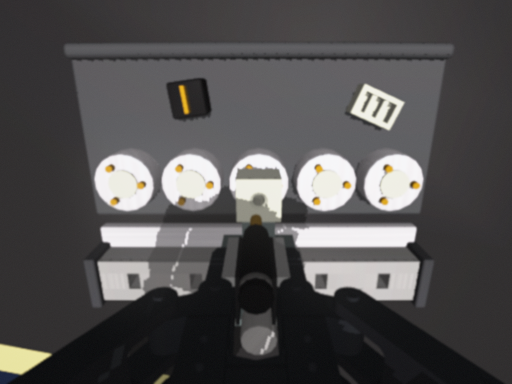

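Run:
```python
import cv2
b=cv2.imread("pics/e_side.png")
cv2.imwrite("pics/esz.png",cv2.resize(b[150:270,150:290],None,fx=5,fy=5,interpolation=cv2.INTER_CUBIC))
```

```text
(no output)
```

View pics/esz.png

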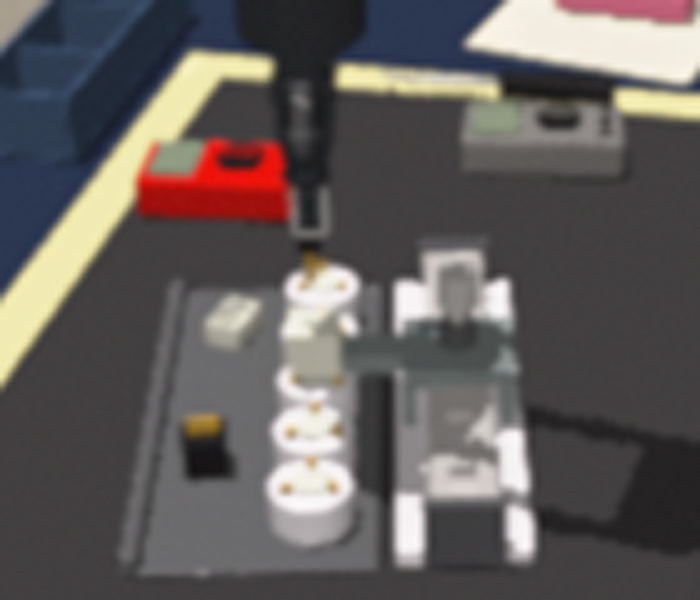

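Run:
```python
import cv2
b=cv2.imread("pics/e_wrist.png")
cv2.imwrite("pics/ewz.png",cv2.resize(b[160:250,220:300],None,fx=6.5,fy=6.5,interpolation=cv2.INTER_CUBIC))
```

```text
(no output)
```

View pics/ewz.png

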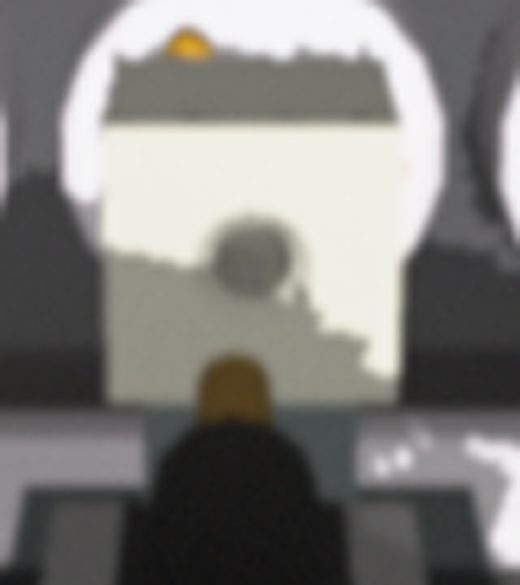

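Run:
```python
from h import *
c=load("pics/e_wrist.npz")
f=lambda U,V:(220+(U+.5)/6.5-.5,160+(V+.5)/6.5-.5)
R=np.array([[.223,0,.975],[-.975,0,.223],[0,-1,0]])
P=np.array([.5809,.0333,.157])
for n,p,z in [("hole",(252,259),.075),("tip far edge",(233,354),.105),("tip axis?",(233,375),.105)]:
    X=onz(c,f(*p),z);print(n,X.round(4),(R.T@(X-P)*1000).round(1))
# project tip / pin axis assumption
for dz in (-2,0,2):
    X=P+R@np.array([0,.052,dz/1000]);print(dz,(np.array(proj(c,X))-[220,160])*6.5)
```

```text
hole [0.5814 0.0328 0.075 ] [ 0.6 82.   0.4]
tip far edge [0.5824 0.0351 0.105 ] [-1.4 52.   1.8]
tip axis? [0.5803 0.0346 0.105 ] [-1.4 52.  -0.3]
-2 [245.16617089 388.38487996]
0 [245.25706989 369.08534862]
2 [245.3484993  349.66179392]
```

```bash
python3 -m creep '[[[1.8,10,0.3],[0,0,0]],[[1.8,20,0.3],[0,0,0]],[[1.8,20,0.3],[0,0,0]],[[1.8,20,0.3],[0,0,0]]]'
python3 snap.py f wrist
python3 - <<'E'
import cv2
b=cv2.imread("pics/f_wrist.png")
cv2.imwrite("pics/fwz.png",cv2.resize(b[160:250,220:300],None,fx=6.5,fy=6.5,interpolation=cv2.INTER_CUBIC))
E
```

```text
t: 7.18
ee_pos: [0.5818, 0.0308, 0.1366]
eef_rot: [[0.223, -0.0, 0.975], [-0.975, 0.0, 0.223], [-0.0, -1.0, -0.0]]
ft_force: [0.5, 0.1, 0.3]
width: 0.0129
7.175 [0.5818 0.0308 0.1366] [[0.223, -0.0, 0.975], [-0.975, 0.0, 0.223], [-0.0, -1.0, -0.0]] [0.5 0.1 0.3] 0.012858282288415243
```

View pics/fwz.png

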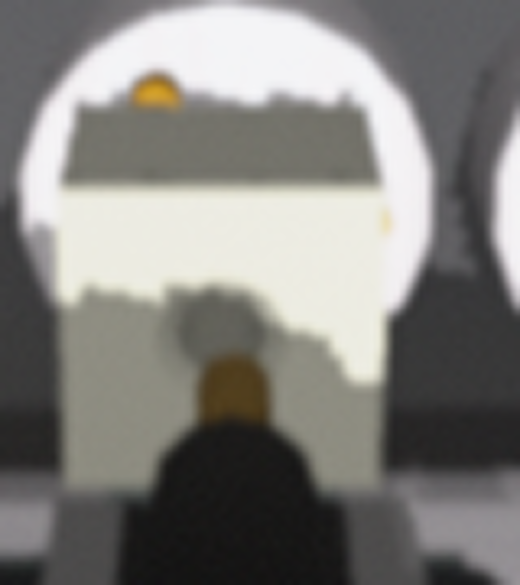

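Run:
```python
from h import *
c=load("pics/f_wrist.npz")
f=lambda U,V:(220+(U+.5)/6.5-.5,160+(V+.5)/6.5-.5)
R=np.array([[.223,0,.975],[-.975,0,.223],[0,-1,0]])
P=np.array([.5818,.0308,.1366])
for n,p,z in [("hole",(222,333),.075),("tip far edge",(233,353),.0846)]:
    X=onz(c,f(*p),z);print(n,X.round(4),(R.T@(X-P)*1000).round(1))
```

```text
hole [0.5813 0.0327 0.075 ] [-1.9 61.6 -0.1]
tip far edge [0.5834 0.032  0.0846] [-0.8 52.   1.8]
```

```bash
python3 -m creep '[[[-1,3,0],[0,0,0]],[[-1,6,0],[0,0,0]],[[-1,10,0],[0,0,0]],[[-1,14,0],[0,0,0]],[[-1,18,0],[0,0,0]]]'
python3 snap.py g wrist
python3 - <<'E'
import cv2
b=cv2.imread("pics/g_wrist.png")
cv2.imwrite("pics/gwz.png",cv2.resize(b[160:250,220:300],None,fx=6.5,fy=6.5,interpolation=cv2.INTER_CUBIC))
E
```

```text
t: 7.85
ee_pos: [0.5815, 0.0317, 0.1184]
eef_rot: [[0.223, -0.0, 0.975], [-0.975, 0.0, 0.223], [-0.0, -1.0, -0.0]]
ft_force: [0.4, -0.5, 0.1]
width: 0.0127
7.85 [0.5815 0.0317 0.1184] [[0.223, -0.0, 0.975], [-0.975, 0.0, 0.223], [-0.0, -1.0, -0.0]] [ 0.4 -0.5  0.1] 0.012724275044829252
```

View pics/gwz.png

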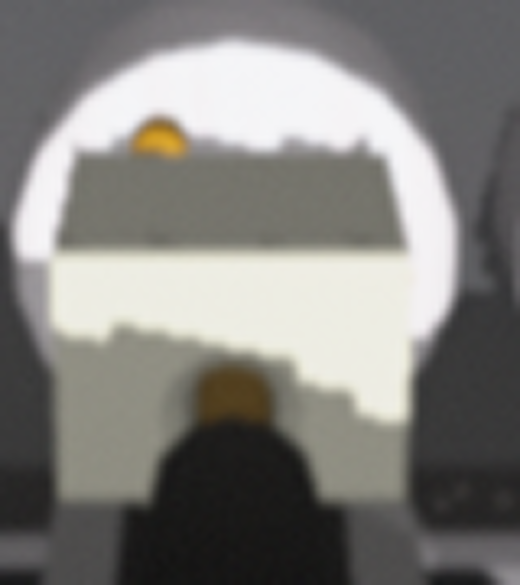

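```bash
python3 -m creep '[[[0,4,0],[0,0,0]],[[0,8,0],[0,0,0]],[[0,12,0],[0,0,0]],[[0,14,0],[0,0,0]],[[0,15.5,0],[0,0,0]],[[0,16.5,0],[0,0,0]],[[0,16.5,0],[0,0,0]]]'
python3 snap.py h2 wrist
```

```text
t: 8.78
ee_pos: [0.5817, 0.0317, 0.1029]
eef_rot: [[0.223, 0.0, 0.975], [-0.975, -0.0, 0.223], [0.0, -1.0, 0.0]]
ft_force: [-0.9, -0.0, 4.3]
width: 0.013
8.775 [0.5817 0.0317 0.1029] [[0.223, 0.0, 0.975], [-0.975, -0.0, 0.223], [0.0, -1.0, 0.0]] [-0.9 -0.   4.3] 0.012994520934681245
```

```bash
python3 -m creep '[[[0,1,0],[0,0,0]],[[0,2,0],[0,0,0]],[[0,2,0],[0,0,0]]]'
python3 snap.py i wrist side
```

```text
t: 9.2
ee_pos: [0.5821, 0.0315, 0.1026]
eef_rot: [[0.223, 0.001, 0.975], [-0.975, -0.001, 0.223], [0.001, -1.0, 0.001]]
ft_force: [-7.7, 0.3, 14.7]
width: 0.0129
9.25 [0.5821 0.0315 0.1026] [[0.223, 0.001, 0.975], [-0.975, -0.001, 0.223], [0.001, -1.0, 0.001]] [-7.1 -0.4 14.9] 0.012900942001284414
```

View pics/i_wrist.png

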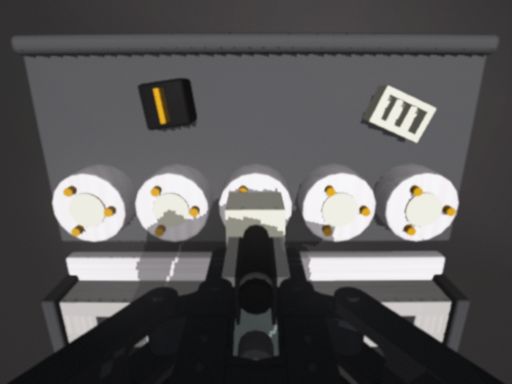

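```bash
python3 -m creep '[[[0,-2.5,0],[0,0,0]],[[0,-2.5,0],[0,0,0]],[[0,-2.5,0],[0,0,0]],[[0,-2.5,0],[0,0,0]]]' 0.3
python3 snap.py j wrist
```

```text
t: 9.8
ee_pos: [0.5814, 0.0318, 0.1024]
eef_rot: [[0.223, -0.001, 0.975], [-0.975, 0.0, 0.223], [-0.0, -1.0, -0.001]]
ft_force: [1.2, 0.1, -0.0]
width: 0.0559
9.8 [0.5814 0.0318 0.1024] [[0.223, -0.001, 0.975], [-0.975, 0.0, 0.223], [-0.0, -1.0, -0.001]] [ 1.2  0.1 -0. ] 0.0559240553260599
```

View pics/j_wrist.png

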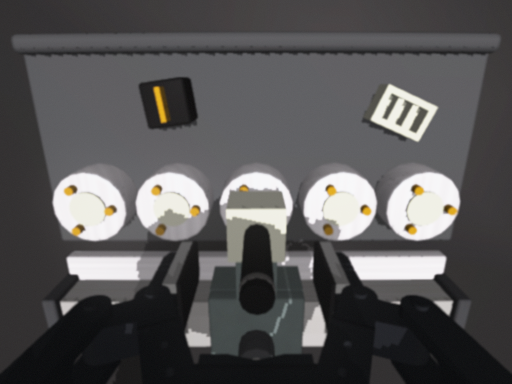

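```bash
python3 -m creep '[[[0,-15,0],[0,0,0]],[[0,-45,0],[0,0,0]],[[0,-65,0],[0,0,0]],[[0,-70,-35],[0,0,0]],[[0,-70,-80],[0,0,0]],[[0,-70,-90],[0,0,0]],[[0,-70,-90],[0,0,0]],[[0,-70,-90],[0,0,0]]]' 0.4
python3 snap.py k wrist side
```

```text
t: 10.85
ee_pos: [0.4952, 0.0116, 0.1735]
eef_rot: [[0.223, 0.002, 0.975], [-0.975, -0.0, 0.223], [0.001, -1.0, 0.002]]
ft_force: [0.6, -0.8, 0.1]
width: 0.0598
10.9 [0.495  0.0117 0.1733] [[0.223, 0.001, 0.975], [-0.975, -0.0, 0.223], [0.0, -1.0, 0.001]] [ 0.1 -0.1  0.2] 0.05964839819309589
```

View pics/k_wrist.png

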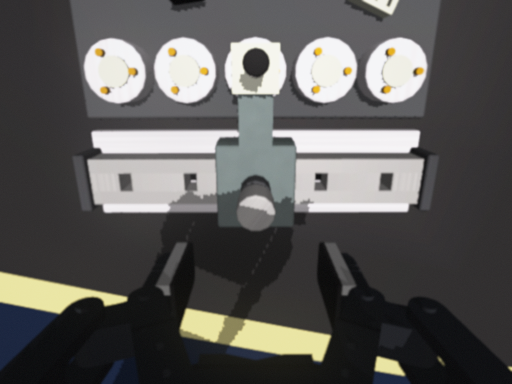

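Run:
```python
import cv2
b=cv2.imread("pics/k_side.png")
cv2.imwrite("pics/ksz.png",cv2.resize(b[150:270,150:290],None,fx=5,fy=5,interpolation=cv2.INTER_CUBIC))
```

```text
(no output)
```

View pics/ksz.png

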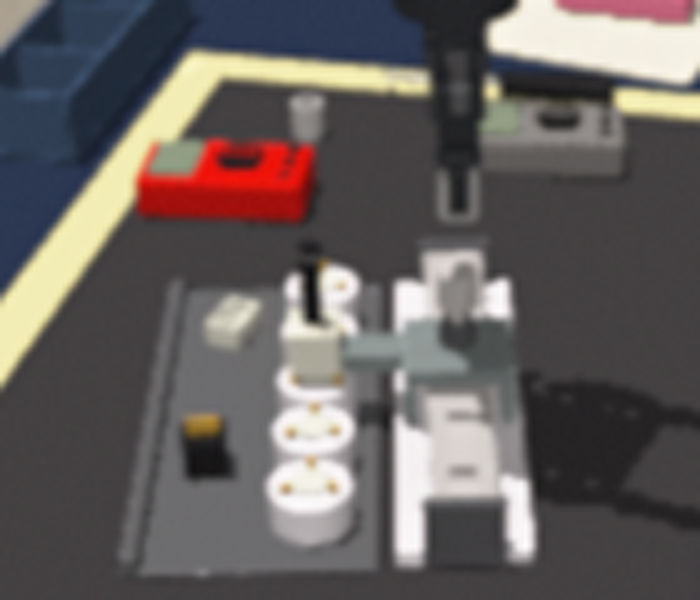

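```bash
python3 -m creep '[[[0,25,-0.5],[0,0,0]],[[0,55,-0.5],[0,0,0]],[[0,72,-0.5],[0,0,0]],[[0,80,-0.5],[0,0,0]],[[0,80,-0.5],[0,0,0]],[[0,80,-0.5],[0,0,0]]]'
python3 snap.py l wrist side
```

```text
t: 11.7
ee_pos: [0.4943, 0.0114, 0.0938]
eef_rot: [[0.223, 0.002, 0.975], [-0.975, -0.0, 0.223], [0.001, -1.0, 0.002]]
ft_force: [-0.1, 0.8, 0.3]
width: 0.0598
11.75 [0.4942 0.0114 0.0939] [[0.223, 0.002, 0.975], [-0.975, -0.0, 0.223], [0.001, -1.0, 0.002]] [ 0.4 -0.7  0.6] 0.06003084668817226
```

View pics/l_wrist.png

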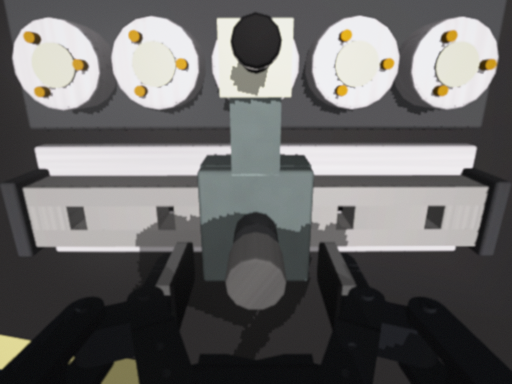

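Knob centred (column 256) between the pads. Close on it.

```bash
python3 -m creep '[[[0,0,0],[0,0,0]],[[0,0,0],[0,0,0]],[[0,0,0],[0,0,0]],[[0,0,0],[0,0,0]],[[0,0,0],[0,0,0]],[[0,0,0],[0,0,0]]]' -1 80
python3 snap.py m wrist
```

```text
t: 12.55
ee_pos: [0.4935, 0.0115, 0.0929]
eef_rot: [[0.223, 0.0, 0.975], [-0.975, -0.0, 0.223], [0.0, -1.0, 0.0]]
ft_force: [0.8, -0.1, 0.4]
width: 0.0239
12.55 [0.4935 0.0115 0.0929] [[0.223, 0.0, 0.975], [-0.975, -0.0, 0.223], [0.0, -1.0, 0.0]] [ 0.8 -0.1  0.4] 0.023887402129030247
```

View pics/m_wrist.png

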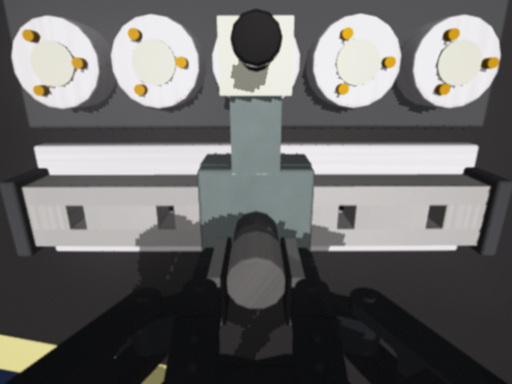

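```bash
python3 -m creep '[[[0,-4,0],[0,0,0]],[[0,-9,0],[0,0,0]],[[0,-14,0],[0,0,0]],[[0,-17.5,0],[0,0,0]],[[0,-17.5,0],[0,0,0]],[[0,-17.5,0],[0,0,0]]]'
python3 snap.py n wrist
```

```text
t: 13.35
ee_pos: [0.4933, 0.0116, 0.11]
eef_rot: [[0.223, 0.0, 0.975], [-0.975, 0.0, 0.223], [-0.0, -1.0, 0.0]]
ft_force: [5.3, -1.6, -7.8]
width: 0.0238
13.35 [0.4933 0.0116 0.11  ] [[0.223, 0.0, 0.975], [-0.975, 0.0, 0.223], [-0.0, -1.0, 0.0]] [ 5.3 -1.6 -7.8] 0.023777801534812806
```

```bash
python3 -m creep '[[[5,0,0],[0,0,0]],[[12,0,0],[0,0,0]],[[19,0,0],[0,0,0]],[[26,0,0],[0,0,0]],[[33,0,0],[0,0,0]],[[40,0,0],[0,0,0]],[[47,0,0],[0,0,0]],[[52,0,0],[0,0,0]],[[56,0,0],[0,0,0]],[[56,0,0],[0,0,0]]]'
python3 -m creep '[[[0,0,0],[0,0,0]],[[0,0,0],[0,0,0]],[[0,0,0],[0,0,0]]]'
python3 snap.py o wrist side
```

```text
t: 14.65
ee_pos: [0.5059, -0.0427, 0.11]
eef_rot: [[0.223, -0.0, 0.975], [-0.975, 0.001, 0.223], [-0.001, -1.0, 0.0]]
ft_force: [5.1, 1.2, -7.2]
width: 0.024
t: 15.02
ee_pos: [0.5059, -0.0427, 0.11]
eef_rot: [[0.223, -0.0, 0.975], [-0.975, 0.001, 0.223], [-0.001, -1.0, 0.0]]
ft_force: [5.0, 0.6, -7.9]
width: 0.0239
15.075 [ 0.5059 -0.0427  0.1101] [[0.223, -0.0, 0.975], [-0.975, 0.001, 0.223], [-0.001, -1.0, 0.0]] [ 5.9  0.7 -6.7] 0.023563990842695365
```

View pics/o_wrist.png

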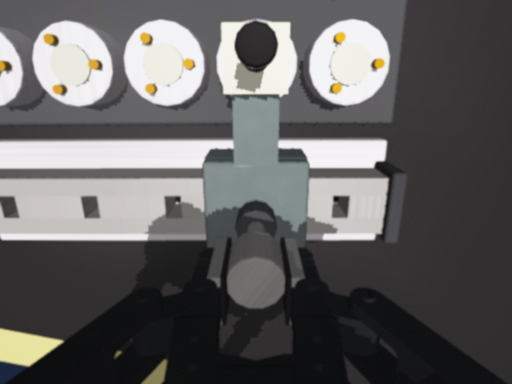

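```bash
python3 -m creep '[[[0,4,0],[0,0,0]],[[0,7,0],[0,0,0]],[[0,10,0],[0,0,0]],[[0,10,0],[0,0,0]]]'
python3 snap.py p wrist
```

```text
t: 15.62
ee_pos: [0.5059, -0.0428, 0.1003]
eef_rot: [[0.223, -0.0, 0.975], [-0.975, 0.001, 0.223], [-0.001, -1.0, 0.0]]
ft_force: [3.9, 2.1, -2.5]
width: 0.0236
15.625 [ 0.5059 -0.0428  0.1003] [[0.223, -0.0, 0.975], [-0.975, 0.001, 0.223], [-0.001, -1.0, 0.0]] [ 3.9  2.1 -2.5] 0.023637908695341502
```

```bash
python3 -m creep '[[[0,4,0],[0,0,0]],[[0,7.5,0],[0,0,0]],[[0,10,0],[0,0,0]],[[0,12,0],[0,0,0]],[[0,13.5,0],[0,0,0]],[[0,13.5,0],[0,0,0]]]'
python3 -m creep '[[[0,0.5,0],[0,0,0]],[[0,1,0],[0,0,0]],[[0,1,0],[0,0,0]],[[0,1,0],[0,0,0]]]'
```

```text
t: 16.42
ee_pos: [0.5062, -0.0434, 0.0875]
eef_rot: [[0.223, 0.0, 0.975], [-0.975, -0.001, 0.223], [0.001, -1.0, 0.0]]
ft_force: [0.0, 0.4, 5.3]
width: 0.0239
t: 16.92
ee_pos: [0.5063, -0.0437, 0.0874]
eef_rot: [[0.223, 0.001, 0.975], [-0.975, -0.001, 0.223], [0.001, -1.0, 0.0]]
ft_force: [-2.4, 0.5, 11.4]
width: 0.0238
```

```bash
python3 snap.py q wrist side top
python3 - <<'E'
import cv2
b=cv2.imread("pics/q_side.png")
cv2.imwrite("pics/qsz.png",cv2.resize(b[150:270,150:290],None,fx=5,fy=5,interpolation=cv2.INTER_CUBIC))
E
```

```text
17.025 [ 0.5063 -0.0437  0.0874] [[0.223, 0.001, 0.975], [-0.975, -0.001, 0.223], [0.001, -1.0, 0.0]] [-1.8  0.  10.9] 0.023736873173951702
```

View pics/q_wrist.png

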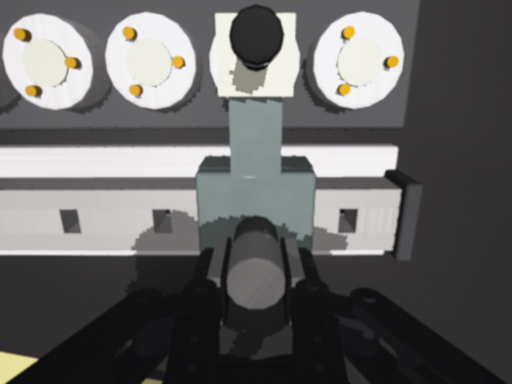

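View pics/qsz.png

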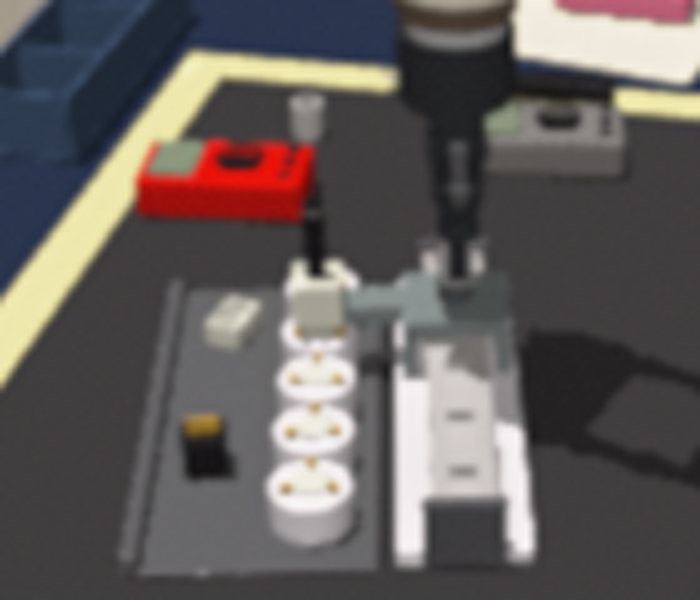

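View pics/q_top.png

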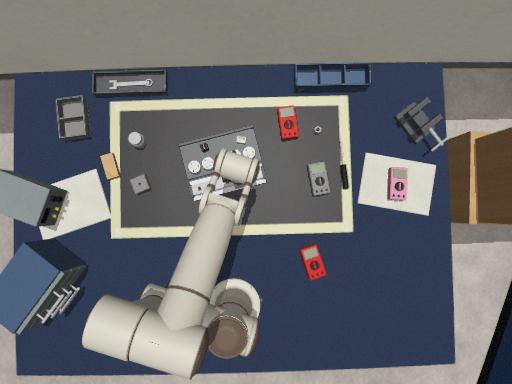

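Run:
```python
import cv2,numpy as np
L=lambda n:cv2.cvtColor(cv2.imread(f"pics/{n}_wrist.png"),cv2.COLOR_BGR2GRAY).astype(np.float32)
a,b,n=L("m"),L("q"),L("n")
for nm,x in (("raised",n),("pressed",b)):
    t=a[262:306,232:282]; r=cv2.matchTemplate(x[252:316,222:292],t,cv2.TM_CCOEFF_NORMED); print(nm,cv2.minMaxLoc(r)[1],np.array(cv2.minMaxLoc(r)[3])-10)
```

```text
raised 0.992611289024353 [0 0]
pressed 0.9932207465171814 [0 0]
```

Run:
```python
from station import ticket,sensors
print(ticket.job_done()); o=sensors.get_obs(); print(o["t"],o["ee_pos"],o["ft_force"])
```

```text
the job is handed in; nothing more can be done
None
the job is handed in; nothing more can be done
```

I put the probe in the holder's socket, slid the holder one hole towards the grey multimeter, and handed the job in at about 17 s with the knob held pushed down. No verdict came back.

- **Probe:** it bottomed in the socket at the expected height and took about 15 N without moving further. After I let go it stood upright, and it still did in the last pictures.
- **Slide:** I raised the plunger about 17 mm, with a pull of about 7.8 N that fits the spring. I then moved the holder 55.7 mm by the arm's own reading, against 56 mm for one hole. The pin dropped in with no upward push back. The last wrist picture shows the holder between the expected holes.
- **Knob:** it is gripped at 80 N and pressed against a hard stop with about 11 N. The wrist pictures show no slip of the knob in the jaws.
- **Bystanders:** nothing looked shifted in the last views.

One reading was slightly off: the measured press was 5.5 mm rather than 6 mm. That is within the noise of the position readings, and the sharp rise in force shows the stop was reached. The top and wrist cameras also disagreed by about 2 mm, so I took each offset within one camera's view.

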